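Set the cup shaker's blank speed selector by clicks

ROBOT

A 6-joint arm with a two-finger parallel gripper is mounted at the origin on the work surface. World frame = base frame: x ahead of the robot, y to its left, z up, the work surface at z = 0. Lengths are in m, angles in rad, forces in N, time in s.
With the tool pointing down it reaches from about 0.325 to 0.775 m from the base axis. Payload 5.5 kg.
Tool frame: the origin (TCP) lies midway between the tips of the shut fingers; the grasp point (between the pads) lies 19 mm behind it (r.grip_point_offset is the z of the grasp point in the tool frame, in m); z points along the fingers, y is the line along which they close (so a half turn about z gives the same grasp; the last joint's range is limited). The gripper opens to 88 mm and grips with 3 to 60 N. Pads are 20 mm wide; open, the fingers measure 115 mm over their backs; the gripper's body (75 mm by 178 mm) begins 61 mm behind the grasp point.
Start: joints at [1.274, 0.091, 1.231, -0, 1.82, -0.057], TCP at [0.143, 0.583, 0.223] pointing down, gripper open.
Joint ranges: [-2.87, 2.87], [-0.86, 2.18], [0.17, 2.46], [-1.51, 4.65], [0.06, 2.69], [-2.65, 2.65]. Speed limits (rad/s): [2.57, 2.57, 3.01, 3.14, 3.14, 3.14].

INTERFACE

Orientations are given as a unit quaternion [x, y, z, w].
In Python, from rig import r gives the robot as it stands.
- The arm moves only by the tool apply_moves, never from a script. Its argument "increments" is a list of rows, each an object with "slide": the shift along the tool's x, y, z in cm, a list of three; "roll": the turn about the tool's z in degrees. A call has 1 to 8 rows; each row shifts and turns the commanded pose from where the row before left it, along the tool's axes as they then stand; what a row does not reach is not made up. A row lasts 1/8 s, in which the tool goes at most 62.5 mm and 10.7 degrees, less where a joint would pass 70% of its speed; a pose out of reach is approached as far as the arm can. A call is refused whole if a number of a shift passes 6.25 or a number of a turn 10.7, either way. A call with a gripper value outside its range is refused whole. "grip" is the gripper command: -1 is fully open, 1 is shut, values between are in proportion, set as the call begins (left out, the last holds). The fingers move at their own pace and stop on an object; "squeeze" is the grip in N (left out, the last holds). Time passes only in rows, so rows that do not move let the fingers close. It gives the time, the measured TCP pose, the force, the opening and the grip force at its end, in the units of the state.
- r.get_obs(): the state, without advancing time (a new reading comes with each control period).
- r.get_image(name): name is "side" or "top" or "wrist"; returns a dict with "pixels" (420x560x3 uint8, red, green, blue), "fx", "fy", "cx", "cy" (pixels), "T" (4x4, takes a point from camera to world coordinates); the wrist camera has in their place "tool_from_camera" (4x4, takes a point from camera to tool coordinates, whose origin is the TCP and whose axes are the flange's). Camera axes: x right, y up, looking along -z (the intrinsics and any distortion apply to the point x, -y, -z); pixel columns grow to the right and rows downward; lengths in m; the calibration is good to about 2 mm. A picture is of the moment at which its call begins: read the wrist's pose just before it. There is no depth.
- r.finish_job(): hands the job in; it is judged then, once.
Trained networks look in a picture, given as the dict that the camera call returned (one of the last four; its "shot" number tells which), for a name from the list of things; names that differ only in an ending like _2 or _b are one class to them, and where a whole thing is asked for, a point or a joint stands for the part that bears it (a point fixed in the world has none). Each returns a list of dicts, best first, with "p" (0 to 1); they miss things now and then, are a little off and sometimes report something else, mostly with a low value. They report only what shows in the picture. A call takes as long as a camera call.
- r.boxes_of(picture, target): "bbox" ([left, top, right, bottom] in pixels, round what is visible of it).
The state is a dict: "time": time; "joints": joint angles; "qd": joint speeds; "effort": joint torques, N m; "ee_pos": TCP position; "eef_rot": TCP orientation; "force": force on the tool from outside, world axes, zero at the start; "ft_torque": the same for the moment, N m; "grip_width": finger opening in m; "gripper_force": force on a finger pad.
Only numpy, scipy, OpenCV 4.12 (cv2) and the standard library are available. Lean on these libraries where they do the work, as an engineer would, in place of code of your own. Each camera call takes 0.05 s, during which the arm holds its last target. There are 200 camera calls.

TASK

The two-place cup shaker has one blank speed selector in front of each cradle. Set the one in front of the lidded mixing cup (not the one in front of the plain tin) to its second step: turn it anticlockwise, seen from above, right back to its end stop, then clockwise two clicks from the stop. Leave the other selector as it is, and leave the cup and the tin standing in their cradles.

Things in the scene. Friction and masses are not known exactly. Their poses are not given: they have to be found in the camera images.
- cup: Lidded mixing cup: pale grey with grey rings, 76 mm across, black collar lid 82 mm across, low dark cone with an 18 mm neck; 104 mm tall. Origin: centre of its underside. Stands loose between four 30 mm posts on the shaker's rear deck (30 mm over the table), in the left or right cradle, 160 mm apart.
- tin: Plain round steel tin, 79 mm across and 84 mm tall, no neck. Origin at the centre of its underside. It stands loose in the other cradle.
- left_sel (a joint): The left selector's angle: 0 at its anticlockwise end stop (seen from above), growing clockwise to the other stop. Sprung clicks at 0 (the stop), 0.454, 0.908 and 1.362 rad; let go, it settles in the nearest. Turning takes under 0.2 N m. At 0 the bar's far end points 39 degrees left of the shaker's front-to-back line, at 1.362 39 degrees right. Starts 1 to 3 clicks from the stop.
- left_tip (a point): Top of the left selector, at the robot-side end of its bar; turns with it. A black unmarked bar 44 mm long, 14 wide, 30 tall on a bright round skirt of 48 mm, in front of its cradle (145 mm). x runs along the bar away from the robot; the vertical turning axis, mid-bar, is 20 mm along x. z up. This point is at the bar's top, 114 mm over the table; the skirt is 30 mm lower.
- right_sel (a joint): The right selector's angle: 0 at its anticlockwise end stop (seen from above), growing clockwise to the other stop. Sprung clicks at 0 (the stop), 0.454, 0.908 and 1.362 rad; let go, it settles in the nearest. Turning takes under 0.2 N m. At 0 the bar's far end points 39 degrees left of the shaker's front-to-back line, at 1.362 39 degrees right. Starts 1 to 3 clicks from the stop.
- right_tip (a point): Top of the right selector, at the robot-side end of its bar; turns with it. A black unmarked bar 44 mm long, 14 wide, 30 tall on a bright round skirt of 48 mm, in front of its cradle (145 mm). x runs along the bar away from the robot; the vertical turning axis, mid-bar, is 20 mm along x. z up. This point is at the bar's top, 114 mm over the table; the skirt is 30 mm lower.

How it is judged:
On the way, in this order (a step that is already met when the one before it is completed fails the run):
1. the selector in front of the mixing cup is turned back to its end stop (((horizontal distance between cup and left_tip below 0.178 m and value of joint left_sel below 0.17 rad) or (horizontal distance between cup and right_tip below 0.178 m and value of joint right_sel below 0.17 rad))), for 0.1 s.
2. then it is turned clockwise to the second click from the stop (((horizontal distance between cup and left_tip below 0.178 m and value of joint left_sel between 0.738 and 1.078 rad) or (horizontal distance between cup and right_tip below 0.178 m and value of joint right_sel between 0.738 and 1.078 rad))), for 0.2 s.
At the end, for the whole second after the job is handed in: The selector in front of the mixing cup rests in its second detent from the anticlockwise end stop (0.908 rad, within 10 degrees), having first been back at the stop; cup and tin stand upright within 20 mm of where they were (((horizontal distance between cup and left_tip below 0.178 m and value of joint left_sel between 0.738 and 1.078 rad) or (horizontal distance between cup and right_tip below 0.178 m and value of joint right_sel between 0.738 and 1.078 rad)) and angle between each of cup, tin's own z axis and vertical below 0.2 rad and distance of each of cup, tin from where it was at the start of the episode below 0.02 m); the robot touches nothing.
It fails at once if the selector in front of the tin is turned by about a click (its bar end moved over 8 mm) ((horizontal distance between cup and left_tip below 0.178 m and distance of right_tip from where it was at the start of the episode above 0.008 m) or (horizontal distance between cup and right_tip below 0.178 m and distance of left_tip from where it was at the start of the episode above 0.008 m)).
It fails at once if the cup or the tin is knocked out of place (distance of any of cup, tin from where it was at the start of the episode above 0.03 m).
It also fails if it takes over 38 s, if anything falls off the work surface, if the arm or the gripper's body presses on something with over 40 N, if the wrist force passes 120 N, or if a joint passes its speed limit or range.

## Working session

There is one attempt and no reset: what is moved stays moved. The work goes in short steps, Python scripts to look and compute and a tool call to move; the robot and the scene stay as the last step left them, time stands still between calls to the robot, and variables do not carry over. Pictures are saved under pics/ and viewed, at most 10 in all, crops included, and the job is handed in when it is done.

Besides the shell and the picture viewer there is one more tool, called after "Emit:" as name([rows], argument=value, ...), one row to a line, values as JSON. apply_moves: Moves the arm, as the interface text tells. Its arguments: {"type":"object","properties":{"increments":{"type":"array"},"grip":{"type":"number"},"squeeze":{"type":"number"}},"required":["increments"]}

```bash
mkdir -p pics; ls; python3 - <<'E'
from rig import r
import cv2
o=r.get_obs(); print(o['time'],o['ee_pos'],o['eef_rot'],o['grip_width'],r.grip_point_offset)
ims=[]
for n in ['top','side']:
    p=r.get_image(n); ims.append(p['pixels'])
    cv2.imwrite(f'pics/{n}0.png',p['pixels'][:,:,::-1])
    for t in ['cup','tin','left_tip','right_tip']:
        print(n,t,[([round(float(v)) for v in b['bbox']],round(b['p'],2)) for b in r.boxes_of(p,t)][:3])
    print({k:p[k] for k in p if k!='pixels'})
E
```

```text
pics
0.0 [0.14242783 0.58252536 0.22148947] [ 1.19613528e-01  9.92820023e-01 -9.86508564e-04 -1.82569927e-04] 0.08778956335801476 -0.0187
top cup [([271, 152, 323, 203], 0.86)]
top tin [([170, 139, 223, 190], 0.94)]
top left_tip []
top right_tip [([274, 254, 301, 283], 0.69)]
{'fx': 539.1381900071515, 'fy': 539.1381900071515, 'cx': 279.74353404651833, 'cy': 210.96385584298625, 'T': array([[-0.00581722,  0.99513033, -0.09839607,  0.54476024],
       [-0.99991951, -0.00467909,  0.01179363,  0.0323183 ],
       [ 0.01127579,  0.09845676,  0.99507745,  0.94800892],
       [ 0.        ,  0.        ,  0.        ,  1.        ]]), 'shot': 1}
side cup [([316, 207, 362, 273], 0.69)]
side tin [([319, 168, 361, 220], 0.67)]
side left_tip [([255, 174, 278, 196], 0.76)]
side right_tip [([239, 212, 267, 239], 0.84)]
{'fx': 484.1331739442441, 'fy': 484.1331739442441, 'cx': 280.0420332829922, 'cy': 215.97036877942048, 'T': array([[ 0.99996883, -0.00758035,  0.00220873,  0.59117712],
       [ 0.00570801,  0.50077524, -0.86555853, -0.68046662],
       [ 0.00545516,  0.86554416,  0.5008029 ,  0.51261338],
       [ 0.        ,  0.        ,  0.        ,  1.        ]]), 'shot': 2}
```

```bash
python3 - <<'E'
import cv2
a=cv2.imread('pics/top0.png')[120:320,120:370]
cv2.imwrite('pics/top0c.png',cv2.resize(a,None,fx=3,fy=3,interpolation=cv2.INTER_CUBIC))
E
```

```text
(no output)
```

View pics/top0c.png

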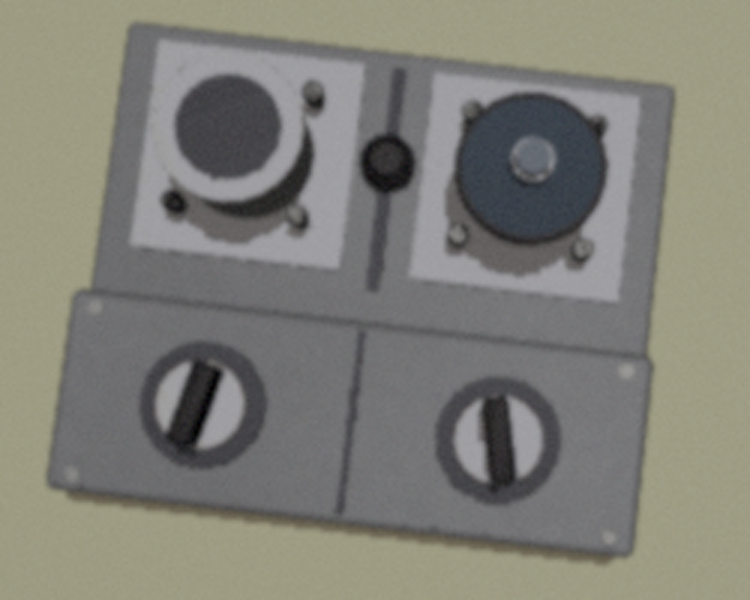

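View pics/side0.png

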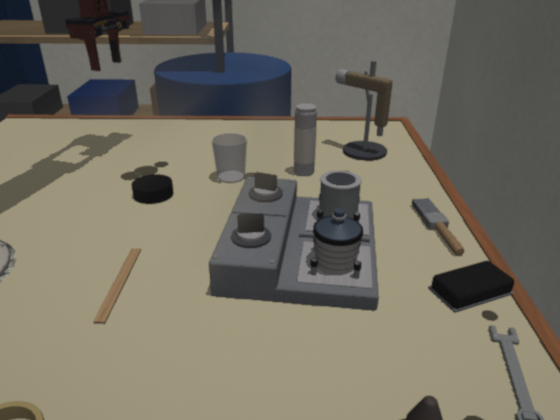

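The top view shows the cup (dark lid, neck) in the right cradle, at crop (532,165). Its selector is the right one, centred at crop (500,442), with the bar leaning about 6° left in the image. That is about 11° left of the shaker's line, so it sits at click 1. The side view agrees: the cup is nearest the camera at (338,240), with its selector at (252,228).

```bash
cat > h.py <<'E'
import numpy as np,cv2
def ray(p,u,v,z,T=None):
    T=p['T'] if T is None else T
    d=T[:3,:3]@np.array([(u-p['cx'])/p['fx'],-(v-p['cy'])/p['fy'],-1]); o=T[:3,3]
    return o+d*(z-o[2])/d[2]
def bar(p,box,z,T=None,thr=60):
    """dark bar in box -> centre and angle on plane z"""
    x0,y0,x1,y1=box
    g=cv2.cvtColor(p['pixels'],cv2.COLOR_RGB2GRAY)[y0:y1,x0:x1]
    m=(g<thr).astype(np.uint8); n,l,s,c=cv2.connectedComponentsWithStats(m)
    k=1+np.argmax(s[1:,4]); ys,xs=np.nonzero(l==k)
    P=np.array([ray(p,x+x0,y+y0,z,T)[:2] for x,y in zip(xs,ys)])
    (cx,cy),(w,h),a=cv2.minAreaRect((P*1000).astype(np.float32))
    b=cv2.boxPoints(((cx,cy),(w,h),a)); e=b[1]-b[0]; f=b[2]-b[1]
    e=e if np.hypot(*e)>np.hypot(*f) else f
    e=e*np.sign(e[0]); return (cx,cy),(w,h),np.degrees(np.arctan2(e[1],e[0])),s[k,4]
E
python3 - <<'E'
from rig import r
from h import *
p=r.get_image('top')
for t in (50,60,70): print(bar(p,(272,246,302,290),.114,thr=t))
for t in (50,60,70): print('L',bar(p,(172,236,204,276),.114,thr=t))
g=p['pixels'].mean(2)[246:290,272:302]
ys,xs=np.nonzero(g>120);print(len(xs),[ray(p,u+272,v+246,.084) for u,v in [((xs.min()+xs.max())/2,(ys.min()+ys.max())/2)]],xs.min(),xs.max(),ys.min(),ys.max())
for u,v in [(632,552),(672,90),(55,488),(135,25)]: print(ray(p,120+u/3,120+v/3,.06))
print('cup',ray(p,120+533/3,120+152/3,.134))
E
```

```text
((539.4911499023438, 13.513179779052734), (46.124671936035156, 11.411741256713867), np.float32(6.3890395), np.int32(188))
((539.116943359375, 13.542009353637695), (48.6427001953125, 12.773238182067871), np.float32(4.6440973), np.int32(237))
((537.0390625, 16.768539428710938), (52.31159210205078, 26.294462203979492), np.float32(16.743654), np.int32(299))
L ((559.4813842773438, 170.5403289794922), (16.074220657348633, 46.469139099121094), np.float32(-17.936779), np.int32(262))
L ((558.7470092773438, 170.5210723876953), (16.56113052368164, 48.78733825683594), np.float32(-17.940073), np.int32(295))
L ((554.1074829101562, 166.6259765625), (52.53737258911133, 48.42460632324219), np.float32(45.311306), np.int32(451))
390 [array([0.53957745, 0.01183334, 0.084     ])] 0 29 0 43
[ 0.47987023 -0.06028685  0.06      ]
[ 0.73475088 -0.08651976  0.06      ]
[0.51628284 0.25284034 0.06      ]
[0.77268777 0.21337519 0.06      ]
cup [ 0.68704469 -0.00509884  0.134     ]
```

Emit:
apply_moves([
  {"slide": [-4.34, -3.82, 0], "roll": 0},
  {"slide": [-4.34, -3.82, 0], "roll": 0},
  {"slide": [-4.34, -3.82, 0], "roll": 0},
  {"slide": [-4.34, -3.82, 0], "roll": 0},
  {"slide": [-4.34, -3.82, 0], "roll": 0},
  {"slide": [-4.34, -3.82, 0], "roll": 0},
  {"slide": [-4.34, -3.82, 0], "roll": 0},
  {"slide": [-4.34, -3.82, 0], "roll": 0},
], grip=-1, squeeze=40)

```text
time: 1.55
ee_pos: [0.408, 0.2019, 0.223]
eef_rot: [0.12, 0.993, 0.0, 0.0]
force: [0.8, 0.9, 0.0]
grip_width: 0.0878
gripper_force: 0.0
```

Emit:
apply_moves([
  {"slide": [-4.34, -3.82, 0], "roll": 0},
  {"slide": [-4.34, -3.82, 0], "roll": 0},
  {"slide": [-4.34, -3.82, 0], "roll": 0},
  {"slide": [-4.34, -3.82, 0], "roll": 0},
  {"slide": [0, 0, 0], "roll": -10},
  {"slide": [0, 0, 0], "roll": -10},
  {"slide": [0, 0, 0], "roll": 0},
  {"slide": [0, 0, 0], "roll": 0},
])

```text
time: 2.55
ee_pos: [0.5395, 0.014, 0.2227]
eef_rot: [-0.053, 0.999, 0.0, 0.0]
force: [0.5, 0.3, 0.5]
grip_width: 0.0879
gripper_force: 0.0
```

```bash
python3 - <<'E'
from rig import r
from h import *
from scipy.spatial.transform import Rotation as R
o=r.get_obs(); p=r.get_image('wrist')
print(o['time'],o['ee_pos'],o['joints']); M=R.from_quat(o['eef_rot']).as_matrix(); print(M.round(4))
Tt=np.eye(4);Tt[:3,:3]=M;Tt[:3,3]=o['ee_pos'];T=Tt@p['tool_from_camera']
print({k:p[k] for k in p if k!='pixels'})
B=r.boxes_of(p,'right_tip');print(B)
for b in B[:2]:
    x0,y0,x1,y1=[int(v) for v in b['bbox']]
    for t in (45,60): print(bar(p,(max(x0-8,0),max(y0-8,0),x1+8,y1+8),.114,T,t))
cv2.imwrite('pics/w1.png',p['pixels'][:,:,::-1])
E
```

```text
2.55 [0.53947985 0.01401885 0.22274117] [-3.70759140e-02 -7.16406657e-02  1.39428885e+00  1.87301544e-05
  1.81875021e+00 -1.71400007e+00]
[[-9.944e-01 -1.059e-01  2.000e-04]
 [-1.059e-01  9.944e-01  0.000e+00]
 [-2.000e-04 -0.000e+00 -1.000e+00]]
{'fx': 371.0067228132595, 'fy': 371.0067228132595, 'cx': 282.6903362182841, 'cy': 209.48489425225992, 'tool_from_camera': array([[-7.90426657e-04,  9.68783944e-01,  2.47905314e-01,
         6.78321079e-02],
       [ 9.99999686e-01,  7.81009242e-04,  1.36331060e-04,
         8.08010917e-04],
       [-6.15409997e-05,  2.47905344e-01, -9.68784257e-01,
        -1.60978169e-01],
       [ 0.00000000e+00,  0.00000000e+00,  0.00000000e+00,
         1.00000000e+00]]), 'shot': 4}
[]
```

View pics/w1.png

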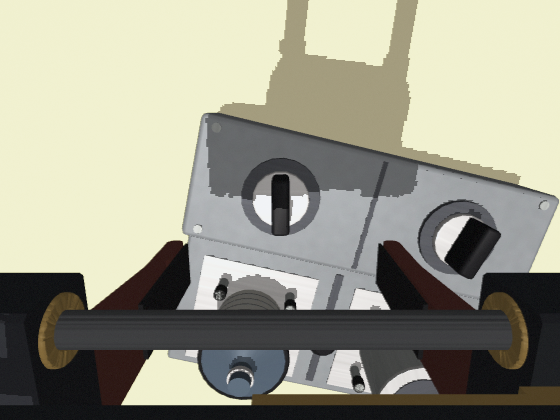

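The wrist view shows the right selector's bar upright at column 281, rows 175–235, with the cup behind it. The bar therefore lies along the tool's x. Next I compute the offset.

```bash
python3 - <<'E'
from rig import r
from h import *
from scipy.spatial.transform import Rotation as R
o=r.get_obs(); p=r.get_image('wrist')
T=np.eye(4);T[:3,:3]=R.from_quat(o['eef_rot']).as_matrix();T[:3,3]=o['ee_pos'];Ti=np.linalg.inv(T);Tc=T@p['tool_from_camera']
for t in (50,70):
  c=bar(p,(262,168,300,242),.114,Tc,t); print(c)
for u,v,z in [(281,175,.114),(281,205,.114),(281,235,.114),(281,201,.084),(243,198,.084),(320,198,.084)]:
  w=ray(p,u,v,z,Tc); print(w,(Ti@np.append(w,1))[:3])
E
```

```text
((537.8627319335938, 12.623907089233398), (46.21816635131836, 12.200684547424316), np.float32(6.115909), np.int32(719))
((537.8627319335938, 12.623918533325195), (46.21816635131836, 13.712952613830566), np.float32(6.11591), np.int32(1045))
[0.51479882 0.01096765 0.114     ] [ 0.02489969 -0.00044782  0.10876811]
[0.53730456 0.01335345 0.114     ] [ 0.00226789 -0.0004913   0.10877434]
[0.56075946 0.01583986 0.114     ] [-0.02131838 -0.00053661  0.10878082]
[0.54118425 0.01363197 0.084     ] [-0.00161104 -0.00062933  0.13877541]
[ 0.54200074 -0.01789967  0.084     ] [ 0.00096141 -0.03206646  0.13877623]
[0.53521297 0.04544931 0.084     ] [0.00091087 0.03164511 0.13877316]
```

Emit:
apply_moves([
  {"slide": [0.1, -0.04, 4.4]},
  {"slide": [0, 0, 4.4]},
  {"slide": [0, 0, 3.0]},
  {"slide": [0, 0, 1.2]},
  {"slide": [0, 0, 0]},
])

```text
$.increments[0]: bad value
```

Emit:
apply_moves([
  {"slide": [0, 0, 0]},
  {"slide": [0, 0, 0]},
  {"slide": [0, 0, 0]},
  {"slide": [0, 0, 0]},
  {"slide": [0, 0, 0]},
  {"slide": [0, 0, 0]},
  {"slide": [0, 0, 0]},
  {"slide": [0, 0, 0]},
], grip=1, squeeze=30)

```text
$.increments[0]: bad value
```

Emit:
apply_moves([
  {"slide": [0.1, -0.04, 4.4], "roll": 0},
  {"slide": [0, 0, 4.4], "roll": 0},
  {"slide": [0, 0, 3.0], "roll": 0},
  {"slide": [0, 0, 1.2], "roll": 0},
  {"slide": [0, 0, 0], "roll": 0},
], grip=-1)

```text
time: 3.32
ee_pos: [0.5384, 0.0134, 0.0925]
eef_rot: [-0.054, 0.999, 0.0, -0.0]
force: [-0.6, 0.3, -0.5]
grip_width: 0.0876
gripper_force: 0.0
```

Emit:
apply_moves([
  {"slide": [0, 0, 0], "roll": 0},
  {"slide": [0, 0, 0], "roll": 0},
  {"slide": [0, 0, 0], "roll": 0},
  {"slide": [0, 0, 0], "roll": 0},
  {"slide": [0, 0, 0], "roll": 0},
  {"slide": [0, 0, 0], "roll": 0},
  {"slide": [0, 0, 0], "roll": 0},
  {"slide": [0, 0, 0], "roll": 0},
], grip=1, squeeze=30)

```text
time: 4.32
ee_pos: [0.5387, 0.012, 0.0926]
eef_rot: [-0.054, 0.999, -0.001, 0.0]
force: [-0.2, -3.5, 0.3]
grip_width: 0.0137
gripper_force: 30.0
```

Emit:
apply_moves([
  {"slide": [0, 0, 0], "roll": -7},
  {"slide": [0, 0, 0], "roll": -7},
  {"slide": [0, 0, 0], "roll": -7},
  {"slide": [0, 0, 0], "roll": -5},
  {"slide": [0, 0, 0], "roll": -1},
  {"slide": [0, 0, 0], "roll": 0},
  {"slide": [0, 0, 0], "roll": 0},
  {"slide": [0, 0, 0], "roll": 0},
])

```text
time: 5.32
ee_pos: [0.539, 0.0111, 0.0926]
eef_rot: [-0.285, 0.959, -0.002, -0.0]
force: [1.0, -7.7, -0.6]
grip_width: 0.0138
gripper_force: 30.2
```

```bash
cat > s.py <<'E'
from rig import r
from scipy.spatial.transform import Rotation as R
import numpy as np
o=r.get_obs(); M=R.from_quat(o['eef_rot']).as_matrix()
print(o['time'],o['ee_pos'],'bar angle',np.degrees(np.arctan2(-M[1,0],-M[0,0])),o['force'],o['ft_torque'],o['joints'][5])
E
python3 s.py
```

```text
5.325 [0.53897481 0.01106588 0.09260648] bar angle 33.10305807958382 [ 0.95868745 -7.65595233 -0.6123198 ] [-1.18544117 -0.25780757 -0.5421156 ] -2.1887343441656024
```

Emit:
apply_moves([
  {"slide": [0, 0, 0], "roll": 8},
  {"slide": [0, 0, 0], "roll": 9},
  {"slide": [0, 0, 0], "roll": 9},
  {"slide": [0, 0, 0], "roll": 9},
  {"slide": [0, 0, 0], "roll": 9},
  {"slide": [0, 0, 0], "roll": 7},
  {"slide": [0, 0, 0], "roll": 2},
  {"slide": [0, 0, 0], "roll": 0},
])

```text
time: 6.32
ee_pos: [0.5388, 0.0131, 0.0926]
eef_rot: [0.171, 0.985, -0.0, 0.0]
force: [1.3, -2.4, -1.8]
grip_width: 0.0136
gripper_force: 30.0
```

Emit:
apply_moves([
  {"slide": [0, 0, 0], "roll": 0},
  {"slide": [0, 0, 0], "roll": 0},
  {"slide": [0, 0, 0], "roll": 0},
])

```text
time: 6.7
ee_pos: [0.5388, 0.0131, 0.0926]
eef_rot: [0.171, 0.985, -0.0, 0.0]
force: [2.8, -2.9, -1.8]
grip_width: 0.0139
gripper_force: 30.0
```

```bash
python3 s.py
```

```text
6.7 [0.53879188 0.01311241 0.0926385 ] bar angle -19.729152173354272 [ 2.78765803 -2.92778616 -1.78740788] [-0.53324493 -0.55501103  0.0199173 ] -1.2649777623714784
```

Emit:
apply_moves([
  {"slide": [0, 0, 0], "roll": 0},
  {"slide": [0, 0, 0], "roll": 0},
  {"slide": [0, 0, 0], "roll": 0},
  {"slide": [0, 0, 0], "roll": 0},
  {"slide": [0, 0, -2], "roll": 0},
  {"slide": [0, 0, -4], "roll": 0},
  {"slide": [0, 0, -5], "roll": 0},
  {"slide": [0, 0, -2], "roll": 0},
], grip=-1)

```text
time: 7.7
ee_pos: [0.5395, 0.0134, 0.2284]
eef_rot: [0.171, 0.985, 0.0, 0.003]
force: [0.7, -0.2, -0.2]
grip_width: 0.0872
gripper_force: 0.0
```

```bash
python3 s.py; python3 - <<'E'
from rig import r
from h import *
from scipy.spatial.transform import Rotation as R
o=r.get_obs(); p=r.get_image('wrist')
T=np.eye(4);T[:3,:3]=R.from_quat(o['eef_rot']).as_matrix();T[:3,3]=o['ee_pos'];Tc=T@p['tool_from_camera']
print(bar(p,(262,168,300,242),.114,Tc,50))
cv2.imwrite('pics/w2.png',p['pixels'][:,:,::-1])
E
```

```text
7.7 [0.53953643 0.01335278 0.22840964] bar angle -19.735994896140326 [ 0.71560747 -0.16329894 -0.20980742] [-0.0180552  -0.04509517 -0.00732002] -1.264664774484074
((537.6439208984375, 13.84827709197998), (13.19844913482666, 46.3066520690918), np.float32(-19.80101), np.int32(602))
```

View pics/w2.png

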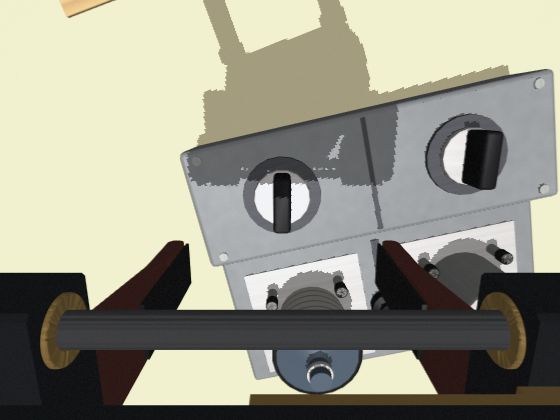

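The bar now shows at column 282, rows 173–233, at -19.8° in the world frame. That is about 12.6° right of the shaker's line, which matches 0.908 rad. The cup still stands in its cradle and the left selector has not moved.

```bash
python3 -c "
from rig import r
print(r.finish_job())"
```

```text
the job is handed in; nothing more can be done
None
```

I turned the right selector, the one in front of the lidded cup, back to its stop and then two clicks clockwise, and handed the job in. The last picture showed its bar about 0.01 rad from the second step; the hand-in call gave no verdict.

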